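# Turn the trivet tile red side up

### The job

One of the two square trivet tiles on the black bar mat lies the wrong way up, with its cork back showing. Turn it over: push it along the mat up against the coved steel upstand until it is propped steeply there, then tip it back towards the mat so that it ends flat on the mat in front of the upstand, red face up. Leave the other tile and the mug where they are.

Things in the scene. Friction and masses are not known exactly. Their poses are not given: they have to be found in the camera images.
- tile: trivet tile to turn over: square slab 100 x 100 x 10 mm, 0.2 kg, one side red glazed, the other cork; too wide to grasp. Starts flat on the mat, cork up, its far edge 25 to 80 mm short of the upstand's toe, within 12 degrees of square to it. Origin: centre of the slab; x, y along its sides; z out of the cork side (up at the start, down when turned over)
- spare: the other tile, same size, already red face up, on the other half of the mat, about 210 mm beside the first; leave it alone. Origin: centre of the slab. The mat: fixed black ribbed rubber, its top 4 mm above the counter, in the upstand's frame x = -224 to -2 mm, y = -220 to 220 mm
- upstand: fixed steel strip, 440 mm long, at the mat's far edge. Origin on the counter, mid toe line; x away from the mat, y along the strip, z up. Its slippery cove rises from the toe (x 0) to a lip at x 37, z 60 mm; nothing behind. A tile pushed squarely by its near edge until that edge is at the toe climbs and stays propped at 58 degrees, top edge at x 55, z 90 mm; tip it back from behind, above the lip
- mug: white mug, 82 mm across and 90 mm tall with a handle, standing on the counter to the left (+y) of the mat; leave it alone. Origin: centre of its underside
Not all that is in view belongs to the job. What is shaped like the tile but purple is not meant.

How it is judged (in metres and radians):
On the way:
1. the tile is propped steeply (35 to 85 degrees) against the steel upstand (angle between tile's own z axis and vertical between 0.61 and 1.48 rad and contact force between tile and upstand above 0.1 N), for 0.2 s.
At the end, for the whole second after the job is handed in: The tile lies at rest on the mat, red face up and flat within 10 degrees, in front of the upstand (its centre 35 to 190 mm before the toe line and within 185 mm of the strip's middle lengthwise); the other tile and the mug are within 15 mm of where they stood (angle between tile's own z axis and vertical above 2.967 rad and height (world z) of tile below 0.017 m and x of tile in the frame of upstand between -0.19 and -0.035 m and y of tile in the frame of upstand between -0.185 and 0.185 m and linear speed of tile below 0.02 m/s and distance of each of spare, mug from where it was at the start of the episode below 0.015 m); the robot touches nothing.
It fails at once if the other tile is shifted by more than 15 mm (distance of spare from where it was at the start of the episode above 0.015 m).
It fails at once if the mug is shifted by more than 15 mm (distance of mug from where it was at the start of the episode above 0.015 m).
It also fails if it takes over 45 s, if anything falls off the work surface, if the arm or the gripper's body presses on something with over 40 N, if the wrist force passes 120 N, or if a joint passes its speed limit or range.

### The arm

A 6-joint arm with a two-finger parallel gripper is mounted at the origin on the work surface. World frame = base frame: x ahead of the robot, y to its left, z up, the work surface at z = 0. Lengths are in m, angles in degrees, forces in N, time in s.
With the tool pointing down it reaches from about 0.325 to 0.775 m from the base axis. Payload 5.5 kg.
Tool frame: the origin (TCP) lies on the centre line of the jaws, within the pads' length; the fingertips stand 17 mm ahead of it and the grasp point (between the pads) lies 2 mm behind it; x points along the fingers, y is the direction in which the jaws open and shut, and the axes are right-handed (so a half turn about x gives the same grasp; the last joint's range is limited). The gripper opens to 88 mm and grips with 3 to 60 N. Pads are 20 mm wide; open, the fingers measure 115 mm over their backs; the gripper's body (75 mm by 178 mm) begins 61 mm behind the grasp point.
Start: joints at [-69.139, 5.22, 70.514, -0, 104.267, -3.249], TCP at [0.245, -0.548, 0.24] pointing down, gripper open.
Joint ranges: [-164.24, 164.24], [-49.07, 125.15], [9.68, 141.18], [-86.29, 266.29], [3.28, 154.24], [-151.56, 151.56]. Speed limits (degrees/s): [147.25, 147.25, 172.46, 180, 180, 180].

### API

Orientations are given as [roll, pitch, yaw] about the fixed x, y, z axes, in that order (R = Rz(yaw) Ry(pitch) Rx(roll)).
In Python, from rig import robot gives the robot as it stands. The module is installed in compiled form; this text tells all that it offers.
- The arm moves only by the tool move_arm, never from a script. Its argument "commands" is a list of rows, each a list of 7 numbers: the shift along the tool's x, y, z in cm, then the turn, a rotation vector about the tool's x, y, z in degrees, then the opening in per cent of the stroke, from 0 (shut) to 100 (fully open). In form: [[x, y, z, wx, wy, wz, grip], ...]. A call has 1 to 20 rows; each row shifts and turns the pose as measured when the row begins, along the tool's axes as they then stand; what a row does not reach is not made up. A row lasts 1/8 s, in which the tool goes at most 62.5 mm and 10.7 degrees, less where a joint would pass 70% of its speed; a pose out of reach is approached as far as the arm can. A call is refused whole if a number of a shift passes 6.25 or a number of a turn 10.7, either way. A call with a gripper value outside its range is refused whole. The fingers move at their own pace and stop on an object; "newtons" is the grip in N (left out, the last holds). Time passes only in rows, so rows that do not move let the fingers close. It gives the time, the measured TCP pose, the force and the opening at its end, in the units of the state.
- robot.observe(): the state, without advancing time (a new reading comes with each control period).
- robot.read_camera(name): name is "side" or "top"; returns a dict with "color" (400x640x3 uint8, red, green, blue), "fx", "fy", "cx", "cy" (pixels), "rvec" (rotation vector, rad) and "tvec" (3), from world to camera coordinates, as OpenCV has them. Camera axes: x right, y down, z forward; pixel columns grow to the right and rows downward; lengths in m; the calibration is good to about 2 mm. A picture is of the moment at which its call begins. There is no depth.
- robot.hand_in(): hands the job in, once; it reports no verdict.
The state is a dict: "time_s": time; "qpos": joint angles; "joint_vel": joint speeds; "tau": joint torques, N m; "position": TCP position; "tcp_rot": TCP orientation; "contact_force": force on the tool from outside, world axes, zero at the start; "torque": the same for the moment, N m; "gripper_width": finger opening in m.
Only numpy, scipy, OpenCV 4.12 (cv2) and the standard library are available. Lean on these libraries where they do the work, as an engineer would, in place of code of your own. Each camera call takes 0.05 s, during which the arm holds its last target. There are 200 camera calls.

## Working session

There is one attempt and no reset: what is moved stays moved. The work goes in short steps, Python scripts to look and compute and a tool call to move; the robot and the scene stay as the last step left them, time stands still between calls to the robot, and variables do not carry over. Pictures are saved under pics/ and viewed, about 8 in all and at most 12, crops included, and the job is handed in when it is done.

Besides the shell and the picture viewer there is one more tool, called after "Request:" by a JSON object that holds its "fn" and its "kwargs". move_arm: Moves the arm, as the interface text tells. Its arguments: {"type":"object","properties":{"commands":{"type":"array"},"newtons":{"type":"number"}},"required":["commands"]}

```bash
mkdir -p pics; cat > h.py <<'E'
import numpy as np, cv2
from rig import robot
def cam(n, f=None):
    c=robot.read_camera(n)
    if f: cv2.imwrite('pics/'+f, c['color'][:,:,::-1])
    return c
def ray(c,uv,z):
    R=cv2.Rodrigues(np.array(c['rvec'],float))[0]; t=np.array(c['tvec'],float).ravel()
    o=-R.T@t; uv=np.atleast_2d(uv).astype(float)
    d=np.c_[(uv[:,0]-c['cx'])/c['fx'],(uv[:,1]-c['cy'])/c['fy'],np.ones(len(uv))]@R
    return o+d*((z-o[2])/d[:,2])[:,None]
def proj(c,p):
    K=np.array([[c['fx'],0,c['cx']],[0,c['fy'],c['cy']],[0,0,1.]])
    return cv2.projectPoints(np.atleast_2d(p).astype(float),np.array(c['rvec'],float),np.array(c['tvec'],float),K,None)[0][:,0]
E
python3 - <<'E'
from h import *
cam('top','t0.png');cam('side','s0.png')
s=robot.observe();print(s['position'],s['tcp_rot'],s['contact_force'],s['time_s'])
E
```

```text
[ 0.24499606 -0.54743803  0.23864098] [-92.20358574  89.90145973 111.907331  ] [-0.40850238  0.01415672  0.19098239] 0.1
```

View pics/t0.png

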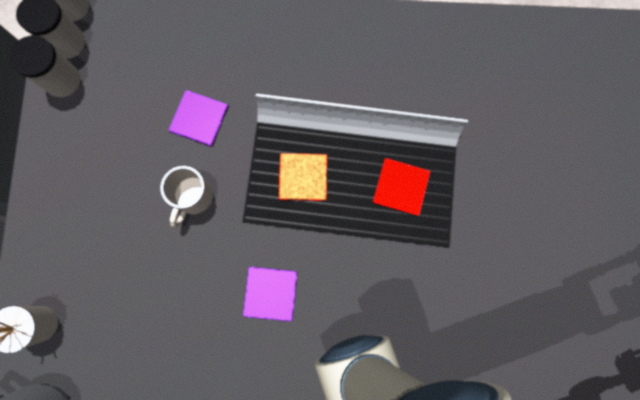

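View pics/s0.png

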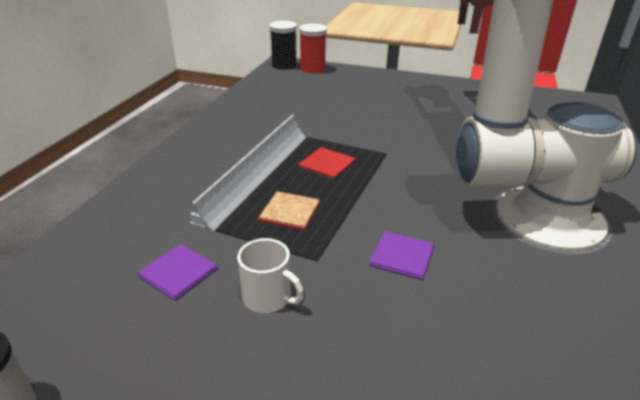

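Top view: the cork-up tile is at (303,177), the spare (red) at (402,187), purple decoys at (198,118) and (270,294), the mug at (185,190), and the upstand runs from (257,110) to (465,132). The cork tile is the only one on the mat showing cork, so it is the target. I'll confirm it in a crop and measure.

```bash
python3 - <<'E'
from h import *
c=cam('top'); im=c['color']; h=cv2.cvtColor(im,cv2.COLOR_RGB2HSV)
cv2.imwrite('pics/t0c.png',cv2.resize(im[80:260,220:480,::-1],None,fx=3,fy=3))
def big(m):
    m=m.astype(np.uint8); m=cv2.morphologyEx(m,cv2.MORPH_OPEN,np.ones((3,3)))
    k=max(cv2.findContours(m,0,2)[0],key=cv2.contourArea); return k
roi=np.zeros(im.shape[:2],bool); roi[80:260,230:480]=1
H,S,V=[h[...,i].astype(int) for i in range(3)]
cork=big(roi&(H>8)&(H<30)&(S>90)); red=big(roi&((H<5)|(H>174))&(S>180)&(V>120)&(np.arange(640)>350))
for n,k,z in(('cork',cork,.014),('red',red,.014)):
    p=ray(c,cv2.boxPoints(cv2.minAreaRect(k)),z); print(n,p.round(4).tolist(),p.mean(0).round(4))
# mat: dark
mat=big(cv2.morphologyEx((roi&(V<62)).astype(np.uint8),cv2.MORPH_CLOSE,np.ones((9,9))))
hull=cv2.convexHull(mat); print('mat area',cv2.contourArea(mat), cv2.minAreaRect(mat))
p=ray(c,cv2.boxPoints(cv2.minAreaRect(hull)),.004); print('mat',p.round(4).tolist())
ap=cv2.approxPolyDP(hull,6,True)[:,0]; print(ap.tolist()); print(ray(c,ap,.004).round(4).tolist())
E
```

```text
cork [[0.5646, 0.2147, 0.014], [0.568, 0.1141, 0.014], [0.468, 0.1119, 0.014], [0.4648, 0.2107, 0.014]] [0.5163 0.1629 0.014 ]
red [[0.464, 0.0157, 0.014], [0.5635, -0.0118, 0.014], [0.5371, -0.1139, 0.014], [0.4382, -0.0847, 0.014]] [ 0.5007 -0.0487  0.014 ]
mat area 20166.0 ((351.4522705078125, 185.24050903320312), (207.75563049316406, 100.85357666015625), 7.022793292999268)
mat [[0.4139, 0.2864, 0.004], [0.6343, 0.2714, 0.004], [0.5926, -0.1816, 0.004], [0.3732, -0.149, 0.004]]
[[257, 124], [455, 148], [448, 246], [244, 222]]
[[0.631, 0.2659, 0.004], [0.5919, -0.1689, 0.004], [0.3773, -0.1482, 0.004], [0.4152, 0.2827, 0.004]]
```

View pics/t0c.png

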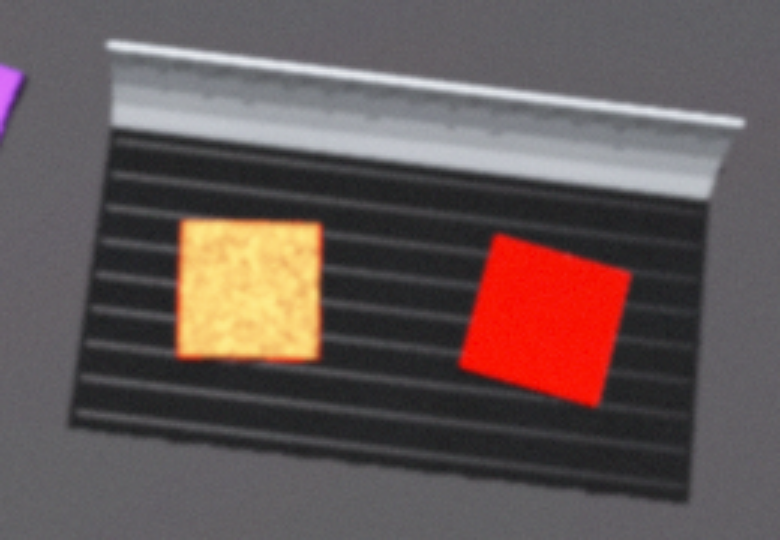

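The crop confirms the cork tile, yawed about 7° relative to the strip, with the spare well clear. In the upstand frame (origin about (0.616,0.048), yaw about -5.1°), the tile is at about (-0.110, 0.106). Next I'll plan the two-finger push behind the near edge.

```bash
cat >> h.py <<'E'
from scipy.spatial.transform import Rotation as Ro
O=np.array([.6164,.0478,0]); UP=Ro.from_euler('z',-5.1,degrees=True)
def W(p): return O+UP.apply(p)
def U(p): return UP.inv().apply(np.array(p)-O)
def go(p,sgn=None,pos=None,R=None):   # shift (cm, tool axes now) and turn to reach upstand-frame p, tool down, y along strip*sgn
    s=robot.observe(); R0=Ro.from_euler('xyz',s['tcp_rot'],degrees=True)
    ux,uy=UP.apply([1,0,0]),UP.apply([0,1,0]); x=np.array([0,0,-1.]); y=uy*sgn
    T=Ro.from_matrix(np.c_[x,y,np.cross(x,y)])
    print('U now',U(s['position']).round(4),'F',np.round(s['contact_force'],2),'t',s['time_s'],'w',round(s['gripper_width'],4),'q',np.round(s['qpos'],0))
    d=W(p)-np.array(s['position'])
    print('shift cm now-axes',(R0.inv().apply(d)*100).round(2),'target-axes',(T.inv().apply(d)*100).round(2),'turn',(R0.inv()*T).as_rotvec(degrees=True).round(2))
E
python3 - <<'E'
from h import *
s=robot.observe(); print(Ro.from_euler('xyz',s['tcp_rot'],degrees=True).as_matrix().round(3))
c=cam('top'); print('lip ends check',proj(c,W(np.array([[.037,.22,.06],[.037,-.22,.06],[0,.22,.004],[0,-.22,.004]]))).round(0).tolist())
for g in(1,-1): go([-.19,.106,.12],g)
E
```

```text
[[-0.001  0.408 -0.913]
 [ 0.001 -0.913 -0.408]
 [-1.    -0.001 -0.   ]]
lip ends check [[256.0, 96.0], [466.0, 121.0], [257.0, 122.0], [456.0, 146.0]]
U now [-0.317  -0.626   0.2389] F [0.41 0.01 0.43] t 0.2 w 0.0876 q [-69.   5.  71.   0. 104.  -3.]
shift cm now-axes [ 11.97 -57.68 -46.8 ] target-axes [11.89 73.2  12.7 ] turn [-1.5079e+02 -9.0000e-02  1.0000e-02]
U now [-0.317  -0.626   0.2389] F [0.41 0.01 0.43] t 0.2 w 0.0876 q [-69.   5.  71.   0. 104.  -3.]
shift cm now-axes [ 11.97 -57.68 -46.8 ] target-axes [ 11.89 -73.2  -12.7 ] turn [2.921e+01 1.000e-02 7.000e-02]
```

Request:
{"fn": "move_arm", "kwargs": {"commands": [[0, 0, 0, 9.7, 0, 0, 60], [0, 0, 0, 9.7, 0, 0, 60], [0, 0, 0, 9.7, 0, 0, 60], [0, -6, -1, 0, 0, 0, 60], [0, -6, -1, 0, 0, 0, 60], [0, -6, -1, 0, 0, 0, 60], [0, -6, -1, 0, 0, 0, 60], [0, -6, -1, 0, 0, 0, 60], [0, -6, -1, 0, 0, 0, 60], [0, -6, -1, 0, 0, 0, 60], [0, -6, -1, 0, 0, 0, 60], [0, -6, -1, 0, 0, 0, 60], [0, -6, -1, 0, 0, 0, 60], [0, -6, -1, 0, 0, 0, 60], [0, -6, -1, 0, 0, 0, 60]]}}

```text
time_s: 2.08
position: [0.4429, 0.173, 0.2387]
tcp_rot: [-99.3, 89.5, 74.3]
contact_force: [0.8, -0.8, -0.1]
gripper_width: 0.0527
```

```bash
python3 - <<'E'
from h import *
go([-.190,.106,.12],-1)
E
```

```text
U now [-0.1839  0.1093  0.2387] F [ 0.79 -0.81 -0.11] t 2.075 w 0.0527 q [ 17. -14.  89.   0. 105. 114.]
shift cm now-axes [11.86  0.45  0.62] target-axes [11.87  0.33  0.61] turn [-1.35 -0.09  0.51]
```

Request:
{"fn": "move_arm", "kwargs": {"commands": [[6, 0.4, 0.7, -1.3, 0, 0.5, 60], [6, 0, 0, 0, 0, 0, 60], [4, 0, 0, 0, 0, 0, 60], [3, 0, 0, 0, 0, 0, 60], [1.5, 0, 0, 0, 0, 0, 60], [0, 0, 0, 0, 0, 0, 60]]}}

```text
time_s: 2.82
position: [0.4358, 0.176, 0.0276]
tcp_rot: [-155.0, 89.9, 20.5]
contact_force: [-0.4, -0.0, 0.6]
gripper_width: 0.0527
```

```bash
python3 - <<'E'
from h import *
go([-.100,.106,.0245],-1)
E
```

```text
U now [-0.1913  0.1116  0.0276] F [-0.41 -0.03  0.6 ] t 2.825 w 0.0527 q [ 18. -12. 108.   0.  83. 112.]
shift cm now-axes [ 0.32  0.65 -9.12] target-axes [ 0.31  0.56 -9.13] turn [ 0.53 -0.09  0.04]
```

Lower 3 mm, then push slowly toward the upstand.

Request:
{"fn": "move_arm", "kwargs": {"commands": [[0.3, 0.6, 0, 0.5, 0, 0, 60], [0, 0, -1, 0, 0, 0, 60], [0, 0, -1, 0, 0, 0, 60], [0, 0, -1, 0, 0, 0, 60], [0, 0, -1, 0, 0, 0, 60], [0, 0, -1, 0, 0, 0, 60], [0, 0, -1, 0, 0, 0, 60], [0, 0, -1, 0, 0, 0, 60], [0, 0, -1, 0, 0, 0, 60], [0, 0, -1, 0, 0, 0, 60], [0, 0, 0, 0, 0, 0, 60]]}}

```text
time_s: 4.2
position: [0.5335, 0.1616, 0.029]
tcp_rot: [-149.0, 89.6, 25.9]
contact_force: [0.5, -0.7, 0.5]
gripper_width: 0.0525
```

```bash
python3 - <<'E'
from h import *
go([-.020,.106,.0245],-1)
cam('side','s1.png'); c=cam('top')['color']
a=cv2.imread('pics/s1.png')[90:290,160:420]
cv2.imwrite('pics/s1c.png',np.hstack([cv2.resize(a,(400,300)),cv2.resize(c[60:270,220:500,::-1],(400,300))]))
E
```

```text
U now [-0.0927  0.106   0.029 ] F [ 0.51 -0.72  0.49] t 4.2 w 0.0525 q [ 13.   2.  95.   0.  82. 108.]
shift cm now-axes [ 0.49 -0.01 -7.27] target-axes [ 0.45 -0.   -7.27] turn [-0.03 -0.3   0.18]
```

View pics/s1c.png

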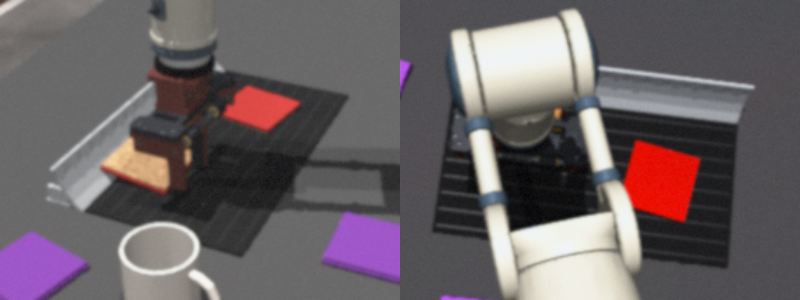

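Side view: the fingers sit behind the cork tile, whose far edge has reached the cove; the spare is untouched. The TCP has crept up to z 29 mm, so I lower it 5 mm and carry on with a small downward correction per row.

Request:
{"fn": "move_arm", "kwargs": {"commands": [[0.5, 0, 0, 0, 0, 0, 60], [0.1, 0, -0.6, 0, -0.2, 0, 60], [0.06, 0, -0.8, 0, -0.1, 0, 60], [0.06, 0, -0.8, 0, 0, 0, 60], [0.06, 0, -0.8, 0, 0, 0, 60], [0, 0, 0, 0, 0, 0, 60]]}}

```text
time_s: 5.05
position: [0.5539, 0.1611, 0.0227]
tcp_rot: [-7.5, 88.7, 167.5]
contact_force: [0.4, -0.2, 0.2]
gripper_width: 0.0529
```

```bash
python3 - <<'E'
from h import *
go([-.016,.106,.0245],-1)
c=cam('side')['color']
cv2.imwrite('pics/s2c.png',cv2.resize(c[90:290,160:420,::-1],(780,600)))
E
```

```text
U now [-0.0723  0.1073  0.0227] F [ 0.4  -0.18  0.2 ] t 5.05 w 0.0529 q [ 13.   7.  91.   1.  83. 107.]
shift cm now-axes [-0.3   0.15 -5.62] target-axes [-0.18  0.13 -5.63] turn [0.13 1.25 0.16]
```

View pics/s2c.png

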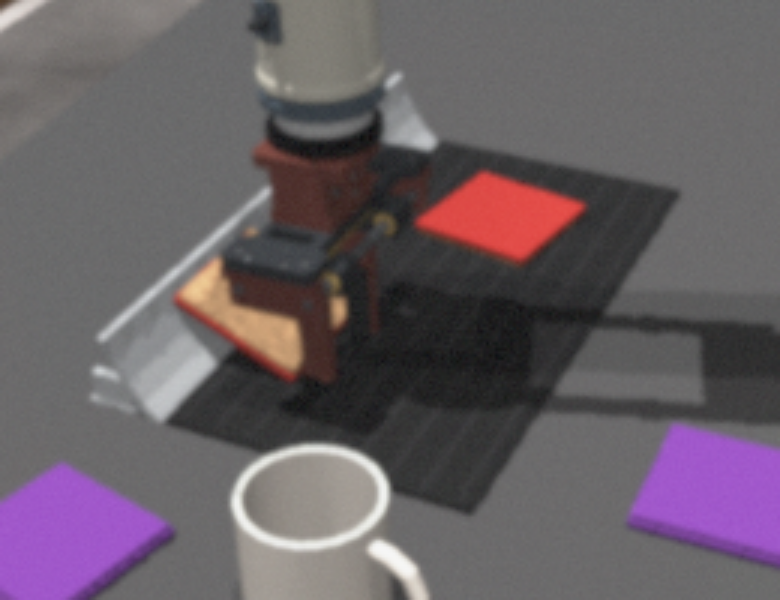

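The tile is climbing squarely (cork face tilted at crop (260,310), low edge against the fingers near (300,375)). I continue.

Request:
{"fn": "move_arm", "kwargs": {"commands": [[0, 0.1, -0.8, 0, 0.6, 0, 60], [0, 0, -0.8, 0, 0.6, 0, 60], [0.05, 0, -0.8, 0, 0, 0, 60], [0.05, 0, -0.8, 0, 0, 0, 60], [0, 0, -0.8, 0, 0, 0, 60]]}}

```text
time_s: 5.72
position: [0.5924, 0.1568, 0.0215]
tcp_rot: [-19.7, 89.6, 155.3]
contact_force: [-2.9, 0.5, 1.3]
gripper_width: 0.0528
```

```bash
python3 - <<'E'
from h import *
go([-.016,.106,.0235],-1)
E
```

```text
U now [-0.0336  0.1065  0.0215] F [-2.94  0.53  1.34] t 5.725 w 0.0528 q [ 12.  11.  86.   0.  83. 106.]
shift cm now-axes [-0.21  0.05 -1.76] target-axes [-0.2   0.05 -1.76] turn [0.15 0.36 0.13]
```

Request:
{"fn": "move_arm", "kwargs": {"commands": [[-0.1, 0, -0.6, 0, 0.3, 0, 60], [-0.05, 0, -0.6, 0, 0, 0, 60], [0, 0, -0.5, 0, 0, 0, 60], [0, 0, 0, 0, 0, 0, 60], [0, 0, 0, 0, 0, 0, 60]]}}

```text
time_s: 6.35
position: [0.6111, 0.155, 0.0222]
tcp_rot: [-67.6, 89.9, 107.4]
contact_force: [-2.3, 0.2, 0.8]
gripper_width: 0.0527
```

```bash
python3 - <<'E'
from h import *
go([-.012,.106,.0235],-1)
c=cam('side')['color']
cv2.imwrite('pics/s3c.png',cv2.resize(c[90:290,160:420,::-1],(780,600)))
E
```

```text
U now [-0.0148  0.1063  0.0222] F [-2.3   0.24  0.79] t 6.35 w 0.0527 q [ 11.  14.  84.   0.  83. 106.]
shift cm now-axes [-0.13  0.03 -0.28] target-axes [-0.13  0.03 -0.28] turn [0.13 0.05 0.11]
```

View pics/s3c.png

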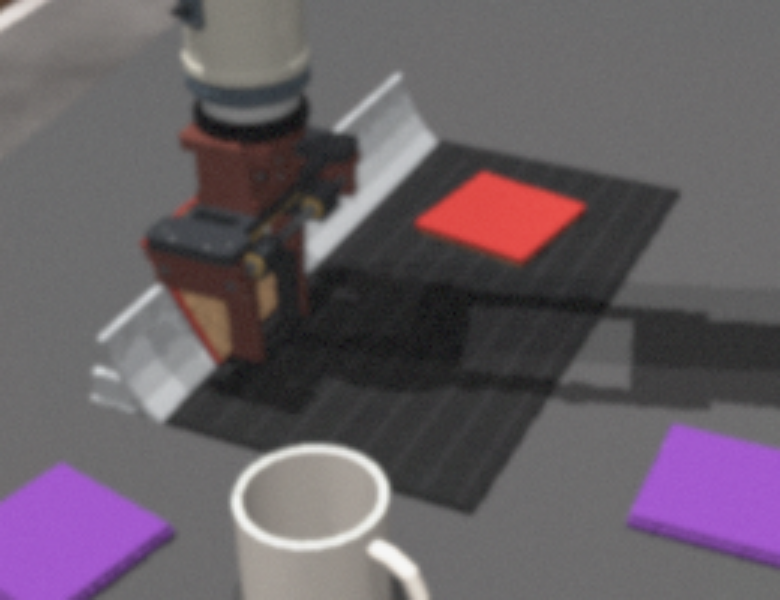

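The tile is propped steeply, its low edge at the toe (crop (215,360)). I back the fingers off and see whether it stays.

Request:
{"fn": "move_arm", "kwargs": {"commands": [[0, 0, 0.6, 0, 0, 0, 60], [0, 0, 1.5, 0, 0, 0, 60], [-1, 0, 3, 0, 0, 0, 60], [-4, 0, 3, 0, 0, 0, 60], [-6, 0, 0, 0, 0, 0, 60], [-6, 0, 0, 0, 0, 0, 60], [0, 0, 0, 0, 0, 0, 60]]}}

```text
time_s: 7.28
position: [0.527, 0.1615, 0.1967]
tcp_rot: [-161.3, 89.5, 13.8]
contact_force: [-0.1, -0.6, -0.1]
gripper_width: 0.0526
```

```bash
python3 - <<'E'
from h import *
go([.095,.106,.20],-1)
c=cam('side')['color']
cv2.imwrite('pics/s4c.png',cv2.resize(c[90:290,160:420,::-1],(780,600)))
E
```

```text
U now [-0.0991  0.1053  0.1967] F [-0.12 -0.63 -0.06] t 7.275 w 0.0526 q [ 14.  -3.  83.   0.  99. 108.]
shift cm now-axes [ -0.18  -0.02 -19.41] target-axes [ -0.33  -0.07 -19.41] turn [ 0.15 -0.44  0.15]
```

View pics/s4c.png

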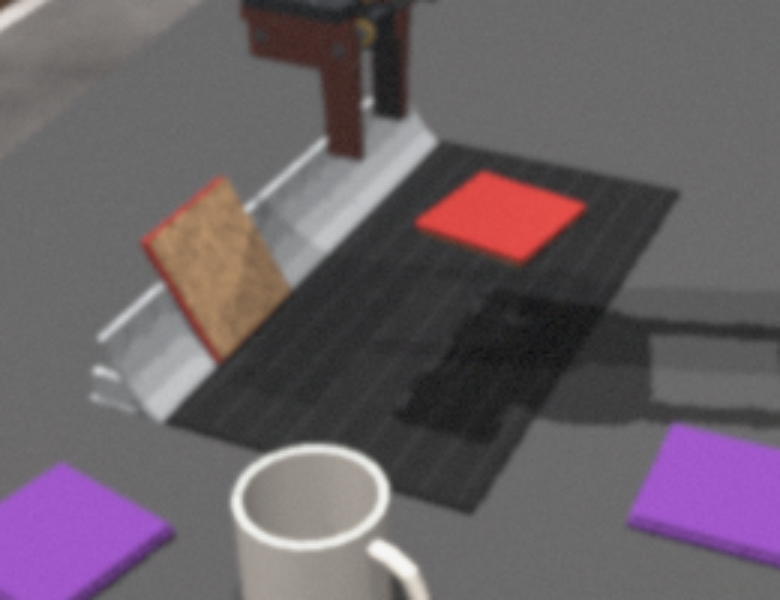

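The tile stays propped, square to the strip (top edge (145,240)–(220,180), base (220,360)–(285,295)). I go over and down behind it.

Request:
{"fn": "move_arm", "kwargs": {"commands": [[-0.3, 0, -5, 0, -0.4, 0, 60], [0, 0, -5, 0, 0, 0, 60], [0, 0, -5, 0, 0, 0, 60], [0, 0, -4.5, 0, 0, 0, 60], [0, 0, -2, 0, 0, 0, 60], [0, 0, 0, 0, 0, 0, 60]]}}

```text
time_s: 8.07
position: [0.7423, 0.1414, 0.178]
tcp_rot: [10.2, 88.8, -174.7]
contact_force: [0.9, 0.7, 0.2]
gripper_width: 0.0528
```

```bash
python3 - <<'E'
from h import *
go([.095,.106,.093],-1)
E
```

```text
U now [0.1171 0.1045 0.178 ] F [0.94 0.65 0.16] t 8.075 w 0.0528 q [  8.  32.  45.   0. 105. 103.]
shift cm now-axes [ 8.54 -0.19  2.03] target-axes [ 8.5  -0.15  2.21] turn [ 0.18  1.19 -0.22]
```

Request:
{"fn": "move_arm", "kwargs": {"commands": [[3, -0.1, 0, 0, 1.2, 0, 60], [3, 0, 0.5, 0, 0, 0, 60], [2, 0, 0.5, 0, 0, 0, 60], [0.5, 0, 0.5, 0, 0, 0, 60], [0, 0, 0, 0, 0, 0, 60]]}}

```text
time_s: 8.7
position: [0.721, 0.1442, 0.0865]
tcp_rot: [45.8, 89.6, -139.0]
contact_force: [-0.1, -1.0, 0.9]
gripper_width: 0.0525
```

```bash
python3 - <<'E'
from h import *
go([.095,.106,.093],-1)
E
```

```text
U now [0.0956 0.1053 0.0865] F [-0.09 -1.02  0.91] t 8.7 w 0.0525 q [  9.  28.  59.  -0.  93. 104.]
shift cm now-axes [-0.65 -0.07  0.06] target-axes [-0.65 -0.07  0.06] turn [ 0.25  0.28 -0.29]
```

Request:
{"fn": "move_arm", "kwargs": {"commands": [[-0.6, 0, 0, 0, 0.2, 0, 60], [0, 0, 1, 0, 0, 0, 60], [0, 0, 1, 0, 0, 0, 60], [0, 0, 1, 0, 0, 0, 60], [0, 0, 0.7, 0, 0, 0, 60], [0, 0, 0.7, 0, 0, 0, 60], [0, 0, 0.7, 0, 0, 0, 60], [0, 0, 0.7, 0, 0, 0, 60], [0, 0, 0, 0, 0, 0, 60]]}}

```text
time_s: 9.82
position: [0.6604, 0.1498, 0.0973]
tcp_rot: [148.6, 89.6, -36.2]
contact_force: [0.1, 1.1, 0.9]
gripper_width: 0.0525
```

```bash
python3 - <<'E'
from h import *
go([-.015,.106,.093],-1)
c=cam('side')['color']
cv2.imwrite('pics/s5c.png',cv2.resize(c[90:290,160:420,::-1],(780,600)))
E
```

```text
U now [0.0348 0.1055 0.0973] F [0.08 1.09 0.87] t 9.825 w 0.0525 q [ 10.  18.  71.  -0.  91. 105.]
shift cm now-axes [ 0.4  -0.07  4.98] target-axes [ 0.43 -0.05  4.98] turn [ 0.26 -0.32 -0.19]
```

View pics/s5c.png

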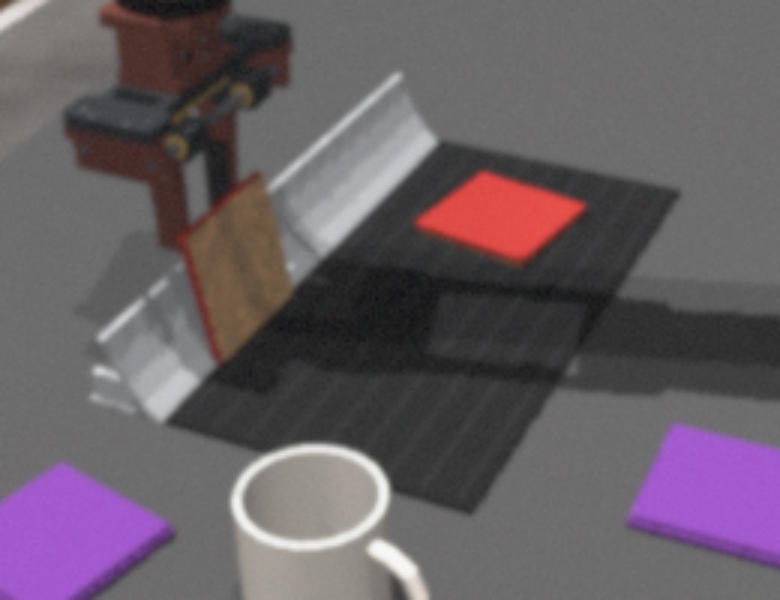

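The tile is tipping up squarely, with the fingers behind its top edge (crop (185,240)). I continue past vertical.

Request:
{"fn": "move_arm", "kwargs": {"commands": [[0.3, 0, 0.7, 0, -0.3, 0, 60], [0.05, 0, 0.7, 0, 0, 0, 60], [0.05, 0, 0.7, 0, 0, 0, 60], [0.05, 0, 0.7, 0, 0, 0, 60], [0.05, 0, 0.7, 0, 0, 0, 60], [0.05, 0, 0.7, 0, 0, 0, 60], [0, 0, 0.7, 0, 0, 0, 60], [0, 0, 0.7, 0, 0, 0, 60], [0, 0, 0.7, 0, 0, 0, 60], [0, 0, 0, 0, 0, 0, 60], [0, 0, 0, 0, 0, 0, 60]]}}

```text
time_s: 11.25
position: [0.5933, 0.1554, 0.0912]
tcp_rot: [86.5, 89.8, -98.3]
contact_force: [0.1, -0.2, 0.3]
gripper_width: 0.0529
```

```bash
python3 - <<'E'
from h import *
go([.08,.106,.2],-1)
c=cam('side')['color']
cv2.imwrite('pics/s6c.png',cv2.resize(c[90:290,160:420,::-1],(780,600)))
E
```

```text
U now [-0.0325  0.1051  0.0912] F [ 0.09 -0.24  0.28] t 11.25 w 0.0529 q [ 12.   9.  82.  -0.  90. 106.]
shift cm now-axes [-10.88   0.   -11.25] target-axes [-10.88  -0.09 -11.25] turn [ 0.26  0.01 -0.2 ]
```

View pics/s6c.png

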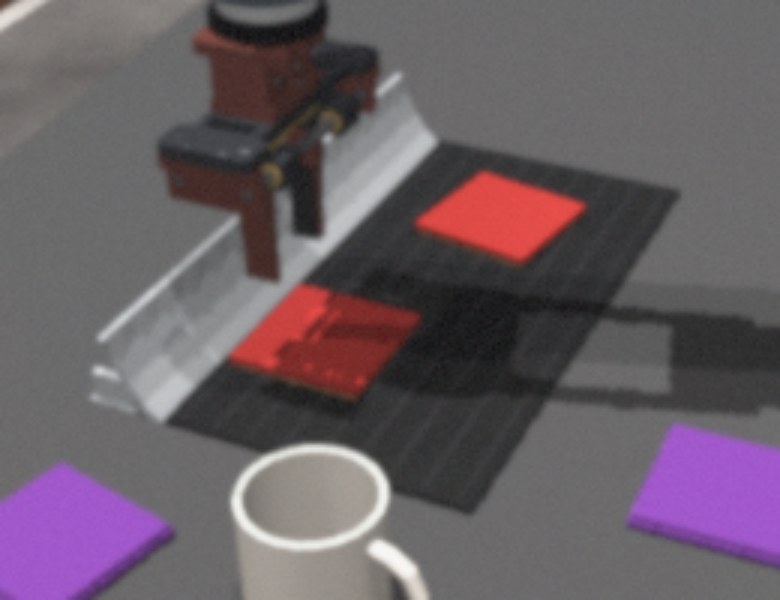

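The tile is over, red face up (crop (325,340)), perhaps still settling. I lift clear and swing aside to measure from the top camera.

Request:
{"fn": "move_arm", "kwargs": {"commands": [[-5, 0, 0, 0, 0, 0, 60], [-6, 0, 0, 0, 0, 0, 60], [-5, 0, 0, 0, 0, 0, 60], [0, 6, 2, 0, 0, 0, 60], [0, 6, 2, 0, 0, 0, 60], [0, 6, 2, 0, 0, 0, 60], [0, 6, 1, 0, 0, 0, 60], [0, 6, 1, 0, 0, 0, 60], [0, 6, 1, 0, 0, 0, 60], [0, 6, 0, 0, 0, 0, 60], [0, 6, 0, 0, 0, 0, 60], [0, 6, 0, 0, 0, 0, 60], [0, 6, 0, 0, 0, 0, 60], [0, 0, 0, 0, 0, 0, 60]]}}

```text
time_s: 13.05
position: [0.4519, -0.4514, 0.2577]
tcp_rot: [108.1, 89.6, -76.7]
contact_force: [0.0, 0.6, -0.2]
gripper_width: 0.0523
```

```bash
python3 - <<'E'
from h import *
c=cam('top','t9.png'); h=cv2.cvtColor(c['color'],cv2.COLOR_RGB2HSV); H,S,V=[h[...,i].astype(int) for i in range(3)]
m=(((H<5)|(H>174))&(S>180)&(V>70)).astype(np.uint8); m[:80]=0;m[260:]=0;m[:,:230]=0;m[:,480:]=0
for k in cv2.findContours(m,0,2)[0]:
    if cv2.contourArea(k)>400:
        b=cv2.boxPoints(cv2.minAreaRect(k)); p=ray(c,b,.014); print(cv2.contourArea(k),np.linalg.norm(np.diff(p,axis=0),axis=1).round(4),p.mean(0).round(4),'U',U(p.mean(0)).round(4))
s=cam('side')['color'][90:290,160:420,::-1]
cv2.imwrite('pics/f.png',np.hstack([cv2.resize(s,(400,300)),cv2.resize(c['color'][80:290,150:430,::-1],(400,300))]))
o=robot.observe();print(o['time_s'],o['position'],o['contact_force'])
E
```

```text
2214.5 [0.1045 0.1061 0.1043] [ 0.5008 -0.0484  0.014 ] U [-0.1066 -0.1061  0.014 ]
2138.5 [0.1031 0.1056 0.1032] [0.5673 0.1545 0.014 ] U [-0.0584  0.1019  0.014 ]
13.15 [ 0.45327292 -0.44802097  0.25977488] [0.634415   0.84594591 1.09606045]
```

View pics/f.png

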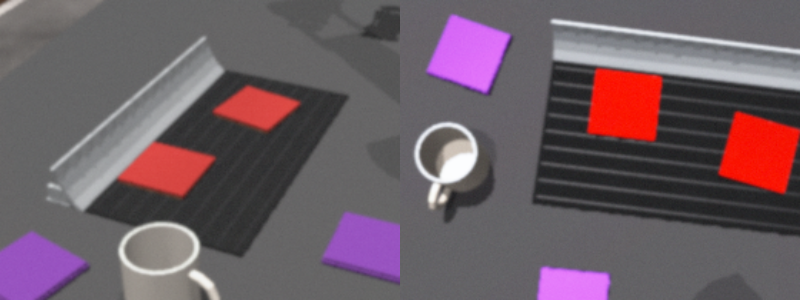

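Both tiles lie flat and red face up. The turned one is at upstand (-0.058, 0.102), the spare has moved less than 1 mm, the mug looks unmoved, and the arm is clear. Handing in.

```bash
python3 -c "
from rig import robot
print(robot.hand_in())"
```

```text
the job is handed in; nothing more can be done
None
```

The tile is turned over and the job is handed in; the hand-in reports no verdict. I pushed the tile squarely up the cove with two spread fingers and let go. A picture showed it staying steeply propped, and I then tipped it back from behind, above the lip.

Last checks, at about 13 s on the robot's clock:
- **Tile:** it lies red face up on the mat, with its centre about 58 mm before the toe and 102 mm left of the strip's middle. In both views it looks flat. I did not measure its tilt, or check that it was at rest with a second picture.
- **Spare:** it measures within 1 mm of its starting place.
- **Mug:** it looks unmoved. I judged this by eye and did not measure it.
- **Arm:** it is well clear of everything. The largest contact force I read was about 3 N, though I only read it between moves.

No check failed. The one thing I had to correct was the fingers creeping up about 5 mm during the push, which I lowered again before the tile climbed.

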